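# Clamp the heat-sink board in the sprung stage

### The job

Draw the curved clip of the clamping stage fully back until it stays open by itself. Lay the board with the finned heat sink flat on the stage and slide it home by feel, its long side flush against the long rail and its short end flush against the end stop, pressing gently but never hard. Then tip the clip back so that it springs onto the board, and leave board and clip alone; do not push the other things on the bench about.

Things in the scene. Friction and masses are not known exactly. Their poses are not given: they have to be found in the camera images.
- stage: Clamping stage: fixed dark steel plate 170 (x) by 210 (y) by 12 mm; origin: centre of its underside. On it, in stage axes: an aluminium rail along y (10 wide, 120 long, 6 high, inner face nominally x = +60 mm), an end stop along x (50 long, 10 wide, 6 high, inner face nominally y = +55 mm) and, on the -x side, the clip. Both edges are adjustable: each stays put, square, up to 9 mm either way from nominal.
- seat (a point): Nominal place of the centre of the board's underside when home: on the plate top, stage x +28, y +10 mm; same axes as the stage. The rail as found may move the true place up to 9 mm either way in x, and the stop up to 9 mm either way in y: their setting is not measured, so feel for them.
- clip (a joint): Angle (rad) of the curved clip. 0: swung in over the empty seat. Grows as it is drawn back, counter-clockwise from above, to the stop at 0.95. Over-centre spring, with damping: below 0.55 it pulls the clip in, above 0.55 it holds it open. At the post it takes up to about 8 N to draw it back and 7 N to bring it back from open, plus damping (0.2 N m s/rad). Resting on a board that is home: 0.13 to 0.37.
- clip_pivot (a point): The clip's pivot axis at plate-top height (stage x -30, y -80 mm); its cap reaches 33 mm above the stage's underside, the clip's arm 23 mm.
- clip_post (a point): Upright round post on the clip to move it by: 10 mm diameter, from 14 to 60 mm above the stage's underside; this point is on its axis, 42 mm above the stage's underside. It lies 68 mm from the pivot axis, in the direction 76 degrees (from stage x towards stage y) plus the joint angle.
- clip_nose (a point): The clip's round end that bears on the board's -x side: 12 mm diameter, 82.5 mm from the pivot in the direction 62 degrees plus the joint angle.
- module_mid (a point): Centre of the board to clamp: blue circuit board 64 (its x) by 90 (its y) by 4 mm with a finned aluminium heat sink in its middle, 40 (x) by 22 (y), top 32 mm above the board's underside. This point: 16 mm above the underside, z up. Half a turn makes no difference. 0.1 to 0.17 kg. Starts flat on the bench; trades places with other small things there.
- coil_mid (a point): Another board of the same outline carrying a round copper coil, 22 mm high; not to be moved. Point 11 mm above its underside.
- spool_mid (a point): Green reel, 56 mm diameter, 51 mm high, not to be moved. Point at its middle.
- tape_mid (a point): Roll of black tape, 60 mm diameter, 19 mm high, not to be moved. Point at its middle.
- tin_mid (a point): Small flat round tin, 42 mm diameter, 14 mm high, not to be moved. Point at its middle.
- cleaner_mid (a point): Brass tip cleaner pot, 66 mm diameter, 58 mm high, not to be moved. Point at its middle.

How it is judged:
By the outcome, as a careful person would: the job done as asked, in the order asked, and still so for the second after the job is handed in, with the robot touching nothing.
It also fails if it takes over 69 s, if anything falls off the work surface, if the arm or the gripper's body presses on something with over 40 N, if the wrist force passes 120 N, or if a joint passes its speed limit or range.

### The arm

A 6-joint arm with a two-finger parallel gripper is mounted at the origin on the work surface. World frame = base frame: x ahead of the robot, y to its left, z up, the work surface at z = 0. Lengths are in m, angles in rad, forces in N, time in s.
With the tool pointing down it reaches from about 0.325 to 1 m from the base axis. Payload 5.1 kg.
Tool frame: the origin (TCP) lies on the centre line of the jaws, within the pads' length; the fingertips stand 14 mm ahead of it and the grasp point (between the pads) lies 5 mm behind it; z points along the fingers, y is the line along which they close (so a half turn about z gives the same grasp; the last joint's range is limited). The gripper opens to 85 mm and grips with 20 to 120 N. Pads are 22 mm wide; open, the fingers measure 114 mm over their backs; the gripper's body (76 mm by 85 mm) begins 54 mm behind the grasp point. The pads swing forward as they close: fully open they stand 13 mm farther back than shut.
Start: joints at [1.246, 0.124, 1.65, -0, 1.367, -0.083], TCP at [0.156, 0.631, 0.245] pointing down, gripper open.
Joint ranges: [-2.61, 2.61], [-1.02, 2.33], [0.03, 2.71], [-1.35, 4.49], [0.32, 2.68], [-2.91, 2.91]. Speed limits (rad/s): [2.57, 2.57, 3.14, 3.14, 3.14, 3.14].

### API

Orientations are given as a 3x3 rotation matrix whose columns are the frame's x, y, z axes.
In Python, from rig import robot gives the robot as it stands. The module is installed in compiled form; this text tells all that it offers.
- The arm moves only by the shell command python3 -m creep 'ROWS'. ROWS is JSON, a list that holds one entry, the list of rows, each a list of 5 numbers: the finger opening in mm, from 0 to 85.4, then the shift along the tool's x, y, z in mm, then the turn about the tool's z in degrees. In form: [[[hand, x, y, z, turn], ...]]. A call has 1 to 5 rows; each row shifts and turns the commanded pose from where the row before left it, along the tool's axes as they then stand; what a row does not reach is not made up. A row lasts 1/10 s, in which the tool goes at most 50 mm and 8.59 degrees, less where a joint would pass 70% of its speed; a pose out of reach is approached as far as the arm can. A call with a gripper value outside its range is refused whole. The fingers move at their own pace and stop on an object; the grip force is fixed at half the most. Time passes only in rows, so rows that do not move let the fingers close. It gives the time, the measured TCP pose, the force, the opening and the grip force at its end, in the units of the state.
- robot.read_state(): the state, without advancing time (a new reading comes with each control period).
- robot.grab_frame(name): name is "scene" or "top" or "wrist"; returns (picture, depth): 400x640x3 uint8, red, green, blue; 400x640 float32, m along the optical axis (not along the pixel's ray), 0 where there is no reading.
- robot.camera_params(name): a dict with "fx", "fy", "cx", "cy" (pixels), "R" (3x3) and "t" (3): a world point X has camera coordinates R X + t; the wrist camera has in their place "mount" (4x4, takes a point from camera to tool coordinates, whose origin is the TCP and whose axes are the flange's). Camera axes: x right, y down, z forward; pixel columns grow to the right and rows downward; lengths in m; the calibration is good to about 2 mm. A picture is of the moment at which its call begins: read the wrist's pose just before it. camera_params takes no time and is no camera call.
- robot.sign_off(): hands the job in; it is judged then, once.
Trained networks look in the newest picture that a camera, given by its name, has taken for a name from the list of things; names that differ only in an ending like _2 or _b are one class to them, and where a whole thing is asked for, a point or a joint stands for the part that bears it (a point fixed in the world has none). Each returns a list of dicts, best first, with "score" (0 to 1); they miss things now and then, are a little off and sometimes report something else, mostly with a low value. They report only what shows in the picture. A call takes as long as a camera call.
- robot.search_frame(camera, target): "extent" ([centre column, centre row, width, height] in pixels, round what is visible of it).
The state is a dict: "clock": time; "qpos": joint angles; "joint_velocities": joint speeds; "effort": joint torques, N m; "position": TCP position; "tcp_rot": TCP orientation; "ft_force": force on the tool from outside, world axes, zero at the start; "wrist_torque": the same for the moment, N m; "grip_width": finger opening in m; "finger_force": force on a finger pad.
Only numpy, scipy, OpenCV 4.12 (cv2) and the standard library are available. Lean on these libraries where they do the work, as an engineer would, in place of code of your own. Each camera call takes 0.05 s, during which the arm holds its last target. There are 200 camera calls.

## Working session

There is one attempt and no reset: what is moved stays moved. The work goes in short steps, Python scripts to look and compute and a shell command to move; the robot and the scene stay as the last step left them, time stands still between calls to the robot, and variables do not carry over. Pictures are saved under pics/ and viewed, at most 10 in all, crops included, and the job is handed in when it is done.

```bash
mkdir -p pics; cat > h.py <<'E'
import numpy as np, cv2
from rig import robot
def px2w(cam,P,u,v,d):
    p=robot.camera_params(cam) if P is None else P
    c=np.array([(u-p["cx"])/p["fx"]*d,(v-p["cy"])/p["fy"]*d,d])
    return p["R"].T@(c-p["t"])
def cloud(cam,depth):
    p=robot.camera_params(cam)
    v,u=np.mgrid[0:400,0:640]
    c=np.stack([(u-p["cx"])/p["fx"]*depth,(v-p["cy"])/p["fy"]*depth,depth],-1)
    if "R" in p: W=(c-p["t"])@np.array(p["R"])
    else:
        s=robot.read_state(); M=np.array(p["mount"])
        W=(c@M[:3,:3].T+M[:3,3])@np.array(s["tcp_rot"]).T+s["position"]
    W[depth<=0]=np.nan
    return W
E
python3 - <<'E'
from h import *
np.set_printoptions(precision=3,suppress=True)
im,d=robot.grab_frame("top"); cv2.imwrite("pics/top.png",im[...,::-1])
np.save("top_d.npy",d); np.save("top_i.npy",im)
W=cloud("top",d)
for n in ["stage","clip","clip_post","module_mid","coil_mid","spool_mid","tape_mid","tin_mid","cleaner_mid"]:
    for r in robot.search_frame("top",n)[:2]:
        u,v=r["extent"][:2]; print(n,round(r["score"],2),np.round(r["extent"]),W[int(v),int(u)])
s=robot.read_state(); print(s["clock"],s["position"],s["tcp_rot"],s["grip_width"])
E
```

```text
stage 0.73 [398. 208.  97.  78.] [ 0.597 -0.124  0.011]
stage 0.26 [213. 204.  38.  31.] [0.617 0.298 0.022]
clip 0.8 [419. 214.  46.  22.] [ 0.582 -0.171  0.014]
clip_post 0.72 [422. 213.  35.  25.] [ 0.584 -0.176  0.009]
clip_post 0.5 [399. 210.  98.  80.] [ 0.592 -0.124  0.011]
module_mid 0.94 [284. 259.  42.  32.] [0.488 0.138 0.032]
tape_mid 0.82 [281. 191.  27.  30.] [0.645 0.143 0.002]
tin_mid 0.65 [336. 291.  14.  16.] [0.413 0.022 0.013]
tin_mid 0.31 [422. 215.  38.  26.] [ 0.582 -0.176  0.011]
cleaner_mid 0.7 [371. 128.  28.  31.] [ 0.777 -0.062  0.048]
0.5 [0.156 0.631 0.245] [[-0.971  0.239 -0.   ]
 [ 0.239  0.971 -0.   ]
 [-0.    -0.    -1.   ]] 0.08563515904034502
```

View pics/top.png

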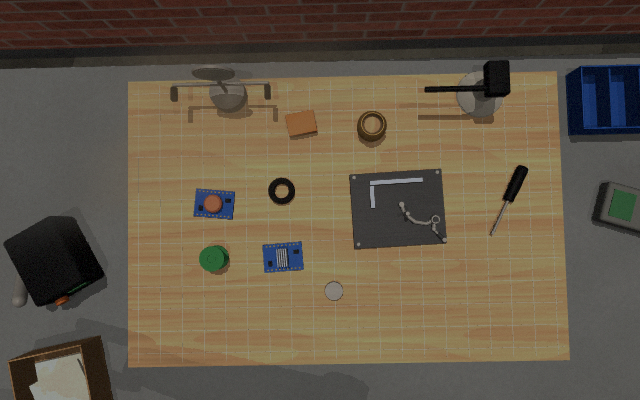

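The top view shows the stage at about (398,208), with the rail along its top (world +x), the stop on its left (world +y) and the clip at (419,215). The module is at (284,259), the coil board at (214,204), the reel at (214,259), the tin at (334,291) and the tape at (281,191).

```bash
cat >> h.py <<'E'
def rect(W,mask):
    # returns centre, sizes, angle(deg) of long axis
    n,l,s,c=cv2.connectedComponentsWithStats(mask.astype(np.uint8)); 
    k=1+np.argmax(s[1:,4]); m=l==k
    pts=W[m][:,:2]; pts=pts[~np.isnan(pts).any(1)].astype(np.float32)
    (cx,cy),(w,h),a=cv2.minAreaRect(pts*1000)
    if w<h: w,h,a=h,w,a-90
    return np.round([cx,cy,w,h,(a+360)%180],1)
E
python3 - <<'E'
from h import *
d=np.load("top_d.npy"); im=np.load("top_i.npy").astype(int); W=cloud("top",d)
v,u=np.mgrid[0:400,0:640]
dark=(im.max(-1)<110)&(u>335)&(u<460)&(v>155)&(v<260)
dark=cv2.morphologyEx(dark.astype(np.uint8),cv2.MORPH_CLOSE,np.ones((5,5)))
print("stage",rect(W,dark))
b=(im[...,2]>im[...,0]+25)&(abs(v-258)<30)&(abs(u-284)<40)
b=cv2.morphologyEx(b.astype(np.uint8),cv2.MORPH_CLOSE,np.ones((9,9)))
print("module",rect(W,b))
p=robot.camera_params("wrist");print(p)
E
```

```text
stage [ 596.1 -124.1  214.4  174.4   92.5]
module [491.5 142.   89.6  63.2  93.9]
{'fx': 302.3331143385679, 'fy': 302.3331143385679, 'cx': 314.92155110982867, 'cy': 199.85090784442974, 'mount': array([[ 5.22164164e-04, -9.50798801e-01, -3.09808598e-01,
         7.98951212e-02],
       [ 9.99999756e-01,  3.52452379e-04,  6.03768707e-04,
        -1.32965629e-03],
       [-4.64869785e-04, -3.09808838e-01,  9.50798753e-01,
        -1.28798172e-01],
       [ 0.00000000e+00,  0.00000000e+00,  0.00000000e+00,
         1.00000000e+00]])}
```

```bash
python3 -m creep '[[[20,0,0,0,-8.15],[20,0,0,0,-8.15],[20,-22,-44,2,0],[20,-22,-44,2,0],[20,-22,-44,2,0]]]' >/dev/null; python3 -m creep '[[[20,-22,-44,2,0],[20,-22,-44,2,0],[20,-22,-44,2,0],[20,-22,-44,2,0],[20,-22,-44,2,0]]]' >/dev/null; python3 -m creep '[[[20,-22,-44,2,0],[20,-22,-44,2,0],[20,-22,-44,2,0],[20,-22,-44,2,0],[20,-22,-44,2,0]]]' >/dev/null; python3 -m creep '[[[20,-22,-44,2,0],[20,-22,-44,2,0],[20,-22,-44,2,0],[20,-22,-44,2,0],[20,0,0,0,0]]]'
cat >> h.py <<'E'
def wrist(name):
    im,d=robot.grab_frame("wrist"); cv2.imwrite("pics/%s.png"%name,im[...,::-1])
    np.save("w_i.npy",im); np.save("w_d.npy",d)
    return im.astype(int),d,cloud("wrist",d)
E
python3 - <<'E'
from h import *
im,d,W=wrist("w1"); np.save("W.npy",W)
v,u=np.mgrid[0:400,0:640]
m=(abs(W[...,2]-0.058)<0.006)
n,l,s,c=cv2.connectedComponentsWithStats(m.astype(np.uint8))
for k in range(1,n):
    if s[k,4]>15: print(s[k],np.nanmean(W[l==k],0).round(4))
m=(abs(W[...,2]-0.030)<0.006)
n,l,s,c=cv2.connectedComponentsWithStats(m.astype(np.uint8))
for k in range(1,n):
    if s[k,4]>60: print('30',s[k],np.nanmean(W[l==k],0).round(4))
m=cv2.morphologyEx((abs(W[...,2]-0.012)<0.005).astype(np.uint8),cv2.MORPH_OPEN,np.ones((3,3)))
print("plate",rect(W,m))
E
```

```text
clock: 2.5
position: [0.5629, -0.105, 0.2109]
tcp_rot: [[-0.999, -0.037, 0.0], [-0.037, 0.999, -0.001], [-0.0, -0.001, -1.0]]
ft_force: [-0.9, 0.5, -0.3]
grip_width: 0.0203
finger_force: 0.0
[277 202  10  12  94] [ 0.5822 -0.1356  0.0588]
[319 345  26  12 155] [ 0.7599 -0.0746  0.0553]
30 [ 547  100   38   43 1201] [0.4901 0.1411 0.0312]
30 [213 175  20  19 276] [ 0.5688 -0.2014  0.0296]
30 [ 53 221  22  50 344] [ 0.6536 -0.3912  0.0249]
30 [313 325  32  26 208] [ 0.7571 -0.0795  0.0301]
30 [  0 376  10  24 122] [ 0.8744 -0.5182  0.0272]
30 [558 379  40  13 249] [0.8294 0.2574 0.0299]
plate [ 595.8 -121.4  210.6  169.5   92.7]
```

View pics/w1.png

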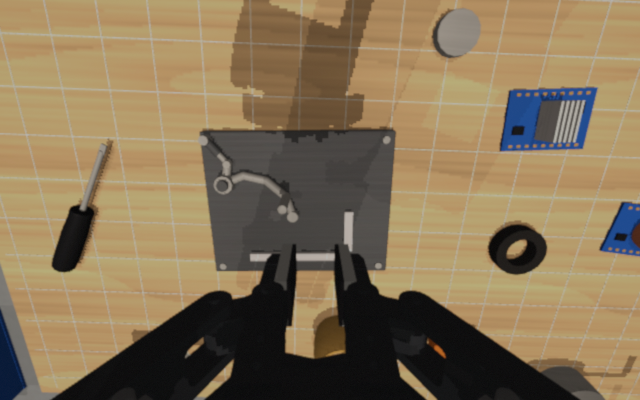

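The wrist picture shows the post at about (282,208), the pivot ring at (223,185), the rail along (300,257) and the stop at (348,230). The clip is at about 0 rad. Next I grip the post.

```bash
python3 -m creep '[[[45,-9,-15.5,25,0],[45,-9.2,-15.8,40,0],[45,0,0,43,0],[45,0,0,40,0],[45,0,0,20,0]]]'; python3 -m creep '[[[0,0,0,0,0],[0,0,0,0,0],[0,0,0,0,0],[0,0,0,0,0]]]'
```

```text
clock: 3.05
position: [0.5778, -0.1288, 0.0392]
tcp_rot: [[-0.999, -0.044, -0.006], [-0.044, 0.999, 0.002], [0.006, 0.002, -1.0]]
ft_force: [-0.4, -0.4, -0.9]
grip_width: 0.045
finger_force: 0.0
clock: 3.45
position: [0.5798, -0.1367, 0.043]
tcp_rot: [[-0.999, -0.044, -0.0], [-0.044, 0.999, -0.012], [0.001, -0.012, -1.0]]
ft_force: [0.1, -26.5, -16.6]
grip_width: 0.0082
finger_force: 58.1
```

```bash
python3 -m creep '[[[0,0,-1.5,-1,0],[0,6.2,1,0,0],[0,6.4,0.6,0,0],[0,6.2,0,0,0],[0,6.2,-0.6,0,0]]]'; python3 -m creep '[[[0,6.3,-1.2,0,0],[0,6.0,-1.7,0,0],[0,5.9,-2.2,0,0]]]';  python3 -m creep '[[[0,5.6,-2.8,0,0],[0,5.4,-3.3,0,0],[0,4.9,-3.8,0,0],[0,0,0,0,0]]]'
```

```text
clock: 3.95
position: [0.5563, -0.1361, 0.0441]
tcp_rot: [[-0.999, -0.043, 0.004], [-0.043, 0.999, -0.008], [-0.004, -0.008, -1.0]]
ft_force: [6.3, -17.0, -21.1]
grip_width: 0.0076
finger_force: 59.0
clock: 4.25
position: [0.5382, -0.1401, 0.0441]
tcp_rot: [[-0.999, -0.043, 0.004], [-0.043, 0.999, -0.005], [-0.003, -0.005, -1.0]]
ft_force: [7.7, -10.1, -20.2]
grip_width: 0.0073
finger_force: 60.8
clock: 4.65
position: [0.5229, -0.1495, 0.0465]
tcp_rot: [[-0.999, -0.043, 0.002], [-0.043, 0.999, -0.001], [-0.002, -0.002, -1.0]]
ft_force: [-3.5, -0.0, 2.8]
grip_width: 0.0002
finger_force: 1.6
```

```bash
python3 -m creep '[[[20,0,0,-20,0],[20,0,0,-40,0],[20,0,0,-40,0]]]'; cat >> h.py <<'E'
def post(W):
    m=(abs(W[...,2]-0.058)<0.006)
    n,l,s,c=cv2.connectedComponentsWithStats(m.astype(np.uint8))
    for k in range(1,n):
        if 25<s[k,4]<900: print("post?",s[k],np.nanmean(W[l==k],0).round(4))
E
python3 - <<'E'
from h import *
im,d,W=wrist("w2"); post(W)
E
```

```text
clock: 4.95
position: [0.5227, -0.1486, 0.1463]
tcp_rot: [[-0.999, -0.043, 0.001], [-0.043, 0.999, -0.0], [-0.001, -0.0, -1.0]]
ft_force: [1.0, -0.5, 1.2]
grip_width: 0.02
finger_force: 0.0
post? [302 202  12   8  61] [ 0.5266 -0.1575  0.0578]
```

View pics/w2.png

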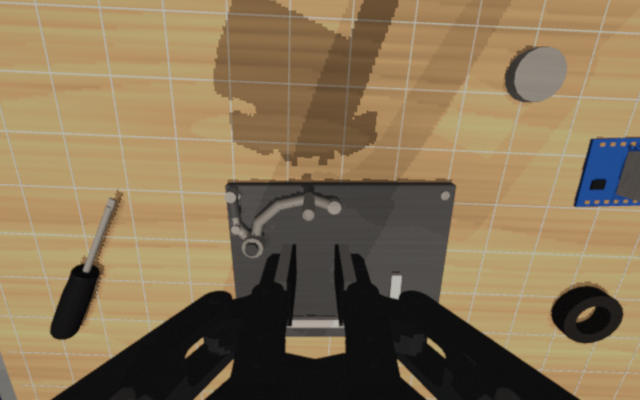

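The picture shows the post at (308,210) and the clip drawn back at about 0.95 rad, standing open by itself. Next is the module.

```bash
python3 -m creep '[[[60,0,20,-25,0],[60,-4,45,-15,0],[60,-4,45,0,0],[60,-4,45,0,0],[60,-4,45,0,0]]]' >/dev/null; python3 -m creep '[[[60,-4,45,0,0],[60,0,45,0,0],[60,0,0,0,-1.4],[60,0,0,0,0]]]'
python3 - <<'E'
from h import *
im,d,W=wrist("w3"); v,u=np.mgrid[0:400,0:640]
near=(abs(W[...,0]-.49)<.07)&(abs(W[...,1]-.141)<.08)
b=near&(im[...,2]>im[...,0]+25)&(W[...,2]<.015)|near&(abs(W[...,2]-.030)<.006)&(v<300)
print("board",rect(W,cv2.morphologyEx(b.astype(np.uint8),cv2.MORPH_CLOSE,np.ones((9,9)))))
f=near&(W[...,2]>.024)&(W[...,2]<.04); f=cv2.morphologyEx(f.astype(np.uint8),cv2.MORPH_CLOSE,np.ones((5,5)))
print("sink",rect(W,f))
s=robot.read_state();print(s["position"],s["tcp_rot"])
E
```

```text
clock: 5.9
position: [0.5305, 0.143, 0.1855]
tcp_rot: [[-0.998, -0.07, 0.002], [-0.07, 0.998, 0.0], [-0.002, -0.0, -1.0]]
ft_force: [0.6, -0.5, -0.2]
grip_width: 0.0598
finger_force: 0.0
board [492.1 140.4  89.6  62.8  93.9]
sink [495.  140.1  46.2  21.7   3.3]
[0.5305199  0.14199991 0.18530443] [[-9.97701869e-01 -6.77256052e-02  2.05476506e-03]
 [-6.77258369e-02  9.97703969e-01 -4.32916897e-05]
 [-2.04711530e-03 -1.82352883e-04 -9.99997888e-01]]
```

View pics/w3.png

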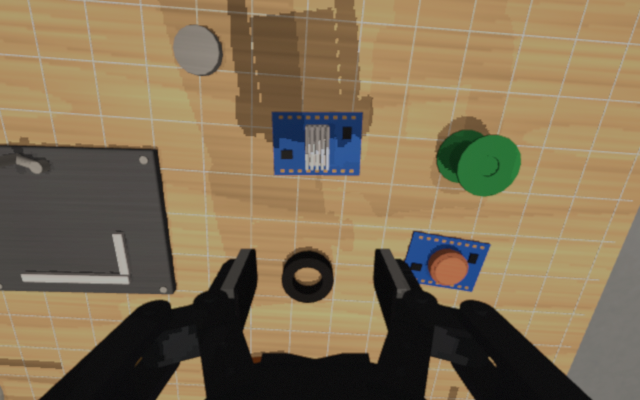

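Board and heat sink are seen at (318,143), well clear of their neighbours, and the measured centre is (0.492, 0.140). I descend and grip.

```bash
python3 -m creep '[[[60,20,0.5,30,0],[60,18.5,0.6,40,0],[60,0,0,45,0],[60,0,0,35,0],[60,0,0,13,0]]]'; python3 -m creep '[[[0,0,0,0,0],[0,0,0,0,0],[0,0,0,0,0],[0,0,0,0,0],[0,0,0,0,0]]]'
```

```text
clock: 6.45
position: [0.489, 0.1384, 0.0178]
tcp_rot: [[-0.998, -0.064, -0.006], [-0.064, 0.998, -0.001], [0.006, -0.001, -1.0]]
ft_force: [-0.9, 0.8, -0.7]
grip_width: 0.06
finger_force: 0.0
clock: 6.95
position: [0.4939, 0.1405, 0.024]
tcp_rot: [[-0.998, -0.067, 0.005], [-0.067, 0.998, 0.0], [-0.005, 0.0, -1.0]]
ft_force: [0.6, -0.7, 6.5]
grip_width: 0.0209
finger_force: 61.8
```

```bash
python3 -m creep '[[[0,0,0,-20,0],[0,0,0,-40,0],[0,0,0,-20,0],[0,0,0,0,1.2],[0,0,0,0,0]]]'
python3 - <<'E'
from h import *
def ana(im,W,o=np.array([.5958,-.1214]),a=np.radians(2.7)):
    R=np.array([[np.cos(a),-np.sin(a)],[np.sin(a),np.cos(a)]])
    S=(W[...,:2]-o)@R*1000
    b=(im.min(-1)>120)&(W[...,2]<.03)
    r=b&(abs(S[...,0]-65)<18)&(abs(S[...,1]+0)<75)
    e=b&(abs(S[...,1]-60)<18)&(S[...,0]<52)&(S[...,0]>-10)
    for n,m in(("rail",r),("stop",e)):
        m=cv2.morphologyEx(m.astype(np.uint8),cv2.MORPH_OPEN,np.ones((2,2)))
        n_,l,s,c=cv2.connectedComponentsWithStats(m); k=1+np.argmax(s[1:,4]); p=S[l==k]
        print(n,len(p),np.nanpercentile(p,[1,50,99],axis=0).round(1).tolist(),W[l==k][:,2].mean().round(4))
d=np.load("top_d.npy"); ana(np.load("top_i.npy").astype(int),cloud("top",d))
W=np.load("W.npy"); ana(cv2.imread("pics/w1.png")[...,::-1].astype(int),W)
im,d,W=wrist("w4"); ana(im,W)
E
```

```text
clock: 7.45
position: [0.4913, 0.1404, 0.1013]
tcp_rot: [[-0.999, -0.046, 0.001], [-0.046, 0.999, 0.0], [-0.001, 0.0, -1.0]]
ft_force: [0.0, 0.8, -1.7]
grip_width: 0.0207
finger_force: 60.8
rail 203 [[56.2, -61.3], [60.2, -4.0], [65.0, 54.7]] 0.0177
stop 75 [[4.6, 48.7], [27.3, 53.2], [47.9, 57.5]] 0.0171
rail 263 [[-36.9, -2.6], [64.2, 19.9], [72.6, 40.2]] nan
stop 305 [[7.1, 53.2], [28.4, 58.6], [52.9, 64.3]] 0.0187
rail 764 [[-105.5, -28.2], [64.3, 14.8], [77.0, 205.2]] nan
stop 500 [[7.3, 49.8], [29.2, 55.4], [52.3, 59.9]] nan
```

```bash
python3 -m creep '[[[0,-13.3,-34.2,0,0],[0,-13.3,-34.2,0,0],[0,-13.3,-34.2,0,0],[0,-13.3,-34.2,0,0],[0,-13.3,-34.2,0,0]]]' >/dev/null;python3 -m creep '[[[0,-13.3,-34.2,0,0],[0,-13.3,-34.2,0,0],[0,-13.2,-34.2,0,0],[0,0,0,25,0],[0,0,0,0,0]]]'; python3 -m creep '[[[0,0,0,20,0],[0,0,0,14,0],[0,0,0,0,0]]]'; python3 -m creep '[[[0,0,0,2,0],[0,0,0,1,0],[0,0,0,0,0]]]'
```

```text
clock: 8.5
position: [0.6066, -0.128, 0.0703]
tcp_rot: [[-0.999, -0.044, -0.01], [-0.044, 0.999, 0.003], [0.01, 0.004, -1.0]]
ft_force: [-0.7, 0.4, -1.5]
grip_width: 0.0205
finger_force: 60.7
clock: 8.8
position: [0.6074, -0.1266, 0.0386]
tcp_rot: [[-0.999, -0.047, -0.007], [-0.047, 0.999, 0.002], [0.007, 0.002, -1.0]]
ft_force: [0.1, 0.2, -1.6]
grip_width: 0.0206
finger_force: 60.8
clock: 9.1
position: [0.6108, -0.1281, 0.0402]
tcp_rot: [[-0.999, -0.046, 0.001], [-0.046, 0.999, -0.0], [-0.001, -0.0, -1.0]]
ft_force: [0.1, -0.0, -1.0]
grip_width: 0.021
finger_force: 60.8
```

```bash
python3 -m creep '[[[0,0,0,1.5,0],[0,0,0,1,0],[0,0,0,0,0]]]'; python3 -m creep '[[[0,0,0,1,0],[0,0,0,0,0],[0,0,0,0,0]]]';
```

```text
clock: 9.4
position: [0.6103, -0.1281, 0.0369]
tcp_rot: [[-0.999, -0.046, 0.0], [-0.046, 0.999, 0.0], [-0.0, 0.0, -1.0]]
ft_force: [0.7, -0.3, -0.5]
grip_width: 0.0206
finger_force: 60.8
clock: 9.7
position: [0.6105, -0.1282, 0.0361]
tcp_rot: [[-0.999, -0.046, 0.0], [-0.046, 0.999, -0.0], [-0.0, -0.0, -1.0]]
ft_force: [-1.2, 0.3, 0.1]
grip_width: 0.0208
finger_force: 61.0
```

```bash
python3 -m creep '[[[0,0,0,1,0],[0,0,0,0,0],[0,0,0,0,0]]]'
```

```text
clock: 10.0
position: [0.6106, -0.1282, 0.0361]
tcp_rot: [[-0.999, -0.046, 0.0], [-0.046, 0.999, -0.0], [-0.0, -0.0, -1.0]]
ft_force: [-3.6, 0.7, 5.4]
grip_width: 0.0209
finger_force: 61.8
```

```bash
cat > chk.py <<'E'
import sys,re
t=sys.stdin.read(); print(re.search("clock.*",t)[0][7:],re.search("position: (.*)",t)[1],re.search("ft_force: (.*)",t)[1],re.search("grip_width: (.*)",t)[1])
f=eval(re.search("ft_force: (.*)",t)[1]); ax=int(sys.argv[1]); sys.exit(abs(f[ax])>float(sys.argv[2]))
E
k(){ python3 chk.py 0 5; }
python3 -m creep '[[[0,-2,0,-0.6,0],[0,-1,0,0,0],[0,0,0,0,0]]]' |k && python3 -m creep '[[[0,-1,0,0,0],[0,-1,0,0,0],[0,0,0,0,0]]]'|k && python3 -m creep '[[[0,-1,0,0,0],[0,0,0,0,0]]]'|k && python3 -m creep '[[[0,-0.7,0,0,0],[0,0,0,0,0]]]'|k && python3 -m creep '[[[0,-0.7,0,0,0],[0,0,0,0,0]]]'|k&& python3 -m creep '[[[0,-0.7,0,0,0],[0,0,0,0,0]]]'|k&& python3 -m creep '[[[0,-0.7,0,0,0],[0,0,0,0,0]]]'|k
```

```text
10.3 [0.6137, -0.1281, 0.0361] [-3.4, -0.7, 5.0] 0.0209
10.6 [0.6156, -0.1281, 0.0361] [-3.7, -1.2, 5.8] 0.021
10.8 [0.6166, -0.128, 0.0361] [-3.6, -1.1, 5.0] 0.0208
11.0 [0.6172, -0.128, 0.0361] [-3.0, 0.2, 5.5] 0.0212
11.2 [0.6179, -0.128, 0.0361] [-3.3, -0.1, 6.4] 0.0207
11.4 [0.6186, -0.1279, 0.0361] [-3.0, -0.6, 5.5] 0.0207
11.6 [0.6193, -0.1279, 0.0361] [-3.3, -0.6, 5.7] 0.0207
```

```bash
k(){ python3 chk.py 0 5.2; }
python3 -m creep '[[[0,-0.7,0,-0.3,0],[0,0,0,0,0]]]' |k && python3 -m creep '[[[0,-0.7,0,0,0],[0,0,0,0,0]]]'|k && python3 -m creep '[[[0,-0.7,0,0,0],[0,0,0,0,0]]]'|k && python3 -m creep '[[[0,-0.7,0,0,0],[0,0,0,0,0]]]'|k && python3 -m creep '[[[0,-0.7,0,0,0],[0,0,0,0,0]]]'|k&& python3 -m creep '[[[0,-0.7,0,0,0],[0,0,0,0,0]]]'|k&& python3 -m creep '[[[0,-0.7,0,0,0],[0,0,0,0,0]]]'|k&& python3 -m creep '[[[0,-0.7,0,0,0],[0,0,0,0,0]]]'|k&& python3 -m creep '[[[0,-0.7,0,0,0],[0,0,0,0,0]]]'|k&& python3 -m creep '[[[0,-0.7,0,0,0],[0,0,0,0,0]]]'|k
```

```text
11.8 [0.62, -0.1279, 0.0361] [-2.4, -0.3, 4.5] 0.0208
12.0 [0.6206, -0.1278, 0.0361] [-2.5, -0.2, 5.5] 0.021
12.2 [0.6213, -0.1277, 0.0361] [-2.8, -1.0, 5.2] 0.0209
12.4 [0.622, -0.1277, 0.0361] [-3.0, -0.3, 5.3] 0.0208
12.6 [0.6227, -0.1276, 0.0361] [-4.2, -0.2, 5.6] 0.021
12.8 [0.6234, -0.1276, 0.0361] [-3.7, -0.4, 6.3] 0.0206
13.0 [0.6241, -0.1276, 0.0361] [-3.0, 0.1, 6.6] 0.021
13.2 [0.6243, -0.1275, 0.0361] [-4.7, -0.9, 8.5] 0.0207
13.4 [0.6244, -0.1275, 0.0361] [-7.9, -0.7, 9.4] 0.0203
```

```bash
k(){ python3 chk.py 1 5.5; }
python3 -m creep '[[[0,0.8,0,-0.6,0],[0,0,1.5,0,0],[0,0,1.5,0,0],[0,0,1.5,0,0],[0,0,0,0,0]]]' |k && python3 -m creep '[[[0,0,0.8,0,0],[0,0,0.8,0,0],[0,0,0,0,0]]]'|k && python3 -m creep '[[[0,0,0.8,0,0],[0,0,0,0,0]]]'|k && python3 -m creep '[[[0,0,0.8,0,0],[0,0,0,0,0]]]'|k && python3 -m creep '[[[0,0,0.8,0,0],[0,0,0,0,0]]]'|k && python3 -m creep '[[[0,0,0.8,0,0],[0,0,0,0,0]]]'|k && python3 -m creep '[[[0,0,0.8,0,0],[0,0,0,0,0]]]'|k && python3 -m creep '[[[0,0,0.8,0,0],[0,0,0,0,0]]]'|k && python3 -m creep '[[[0,0,0.8,0,0],[0,0,0,0,0]]]'|k
```

```text
13.9 [0.6242, -0.123, 0.0362] [-4.0, -3.8, 2.3] 0.0208
14.2 [0.6242, -0.1212, 0.0362] [-3.6, -3.9, 2.1] 0.0207
14.4 [0.6241, -0.1204, 0.0362] [-3.9, -4.3, 2.5] 0.0207
14.6 [0.6241, -0.1196, 0.0362] [-3.7, -3.3, 2.2] 0.0208
14.8 [0.624, -0.1189, 0.0362] [-2.8, -3.5, 1.6] 0.0204
15.0 [0.624, -0.1181, 0.0362] [-3.2, -2.7, 2.4] 0.021
15.2 [0.624, -0.1173, 0.0362] [-4.1, -2.7, 1.9] 0.0209
15.4 [0.6239, -0.1165, 0.0362] [-3.7, -3.1, 2.2] 0.0207
15.6 [0.6239, -0.1157, 0.0362] [-3.5, -2.7, 1.8] 0.0206
```

```bash
k(){ python3 chk.py 1 5.5; }
python3 -m creep '[[[0,0,0.8,0,0],[0,0,0,0,0]]]'|k && python3 -m creep '[[[0,0,0.8,0,0],[0,0,0,0,0]]]'|k && python3 -m creep '[[[0,0,0.8,0,0],[0,0,0,0,0]]]'|k && python3 -m creep '[[[0,0,0.8,0,0],[0,0,0,0,0]]]'|k && python3 -m creep '[[[0,0,0.8,0,0],[0,0,0,0,0]]]'|k && python3 -m creep '[[[0,0,0.8,0,0],[0,0,0,0,0]]]'|k && python3 -m creep '[[[0,0,0.8,0,0],[0,0,0,0,0]]]'|k && python3 -m creep '[[[0,0,0.8,0,0],[0,0,0,0,0]]]'|k && python3 -m creep '[[[0,0,0.8,0,0],[0,0,0,0,0]]]'|k && python3 -m creep '[[[0,0,0.8,0,0],[0,0,0,0,0]]]'|k
```

```text
15.8 [0.6239, -0.1149, 0.0362] [-3.2, -3.3, 1.5] 0.021
16.0 [0.6239, -0.1145, 0.0362] [-4.4, -5.9, 1.3] 0.021
```

```bash
python3 -m creep '[[[0,0,0.3,0,0],[0,0,0,0,0]]]'|python3 chk.py 1 20; python3 -m creep '[[[0,-0.3,-0.5,0,0],[0,0,0,0,0]]]'|python3 chk.py 1 20; python3 -m creep '[[[40,0,0,0,0],[40,0,0,0,0],[40,0,0,0,0]]]'|python3 chk.py 1 20; python3 -m creep '[[[40,0,0,-20,0],[40,0,0,-40,0],[0,0,0,-40,0],[0,8,0,0,0],[0,0,0,0,0]]]'|python3 chk.py 1 20
python3 - <<'E'
from h import *
im,d,W=wrist("w5"); post(W)
cv2.imwrite("pics/w5.png",cv2.resize(im[150:400,170:500,::-1].astype(np.uint8),None,fx=2,fy=2))
near=(abs(W[...,0]-.622)<.07)&(abs(W[...,1]+.115)<.08)
b=near&(im[...,2]>im[...,0]+25)
print("board",rect(W,cv2.morphologyEx(b.astype(np.uint8),cv2.MORPH_CLOSE,np.ones((9,9)))))
E
```

```text
16.2 [0.6239, -0.1145, 0.0362] [-3.9, -5.4, 0.8] 0.0207
16.4 [0.6239, -0.1146, 0.0362] [-4.8, -4.1, 2.5] 0.0205
16.7 [0.6249, -0.1138, 0.0365] [-0.2, -1.4, 0.5] 0.04
17.2 [0.6169, -0.1146, 0.138] [0.1, 0.1, -0.8] 0.0001
post? [253  71  16  16 209] [ 0.5238 -0.1545  0.058 ]
board [ 621.4 -115.3   92.1   64.9   92.4]
```

View pics/w5.png

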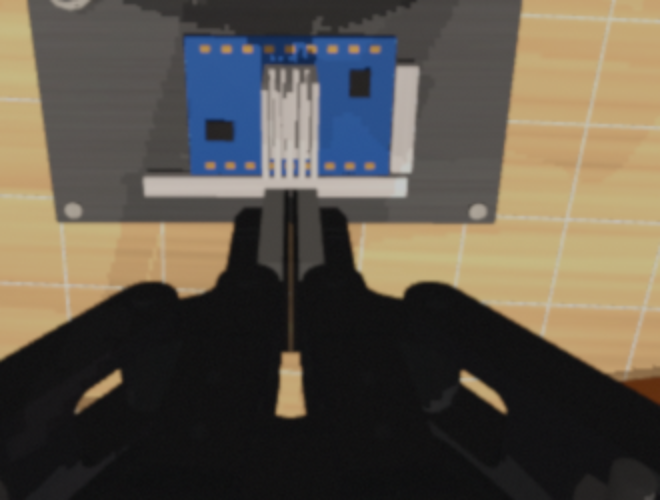

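The picture shows the board flush against the rail at (275,180) and the stop at (403,120), with the clip still open. Now I square it with a gentle push on its free long edge, using closed fingers.

```bash
k(){ python3 chk.py $1 $2; }
python3 -m creep '[[[0,45,1,0,0],[0,0,0,40,0],[0,0,0,40,0],[0,0,0,22,0],[0,0,0,0,0]]]'|k 2 5 && python3 -m creep '[[[0,0,0,3,0],[0,0,0,0,0],[0,0,0,0,0]]]'|k 2 5 && python3 -m creep '[[[0,0,0,2,0],[0,0,0,0,0],[0,0,0,0,0]]]'|k 2 5
```

```text
17.75 [0.5677, -0.1146, 0.029] [-0.4, -0.0, -1.2] 0.0
18.05 [0.5721, -0.1159, 0.0325] [0.5, -0.1, 0.6] -0.0004
18.35 [0.5714, -0.1158, 0.0297] [-0.1, 0.4, 0.7] -0.0001
```

```bash
k(){ python3 chk.py $1 $2; }
python3 -m creep '[[[0,0,0,1.7,0],[0,0,0,0,0],[0,0,0,0,0]]]'|k 2 4 && python3 -m creep '[[[0,-2,0,0,0],[0,-1,0,0,0],[0,0,0,0,0]]]'|k 0 3 && python3 -m creep '[[[0,-1,0,0,0],[0,0,0,0,0]]]'|k 0 3 && python3 -m creep '[[[0,-1,0,0,0],[0,0,0,0,0]]]'|k 0 3 && python3 -m creep '[[[0,-0.6,0,0,0],[0,0,0,0,0]]]'|k 0 3 && python3 -m creep '[[[0,-0.6,0,0,0],[0,0,0,0,0]]]'|k 0 3 && python3 -m creep '[[[0,-0.6,0,0,0],[0,0,0,0,0]]]'|k 0 3 && python3 -m creep '[[[0,-0.6,0,0,0],[0,0,0,0,0]]]'|k 0 3 && python3 -m creep '[[[0,-0.6,0,0,0],[0,0,0,0,0]]]'|k 0 3
```

```text
18.65 [0.5712, -0.1157, 0.0275] [0.1, -0.2, -0.2] -0.0003
18.95 [0.5746, -0.1157, 0.0277] [-0.3, -0.2, -0.5] 0.0003
19.15 [0.5754, -0.1156, 0.0276] [-0.1, 0.4, -0.5] -0.0002
19.35 [0.5764, -0.1156, 0.0277] [-0.4, 0.8, -0.4] -0.0003
19.55 [0.577, -0.1155, 0.0276] [-0.3, -0.6, 0.7] -0.0
19.75 [0.5776, -0.1155, 0.0277] [0.2, -0.1, 0.3] 0.0
19.95 [0.5782, -0.1155, 0.0277] [0.1, -0.5, -0.1] -0.0002
20.15 [0.5788, -0.1154, 0.0276] [-0.3, 0.7, -0.4] 0.0001
20.35 [0.5794, -0.1154, 0.0277] [-0.1, -0.0, -0.1] 0.0003
```

```bash
k(){ python3 chk.py $1 $2; }
python3 -m creep '[[[0,-0.6,0,0,0],[0,0,0,0,0]]]'|k 0 3 && python3 -m creep '[[[0,-0.6,0,0,0],[0,0,0,0,0]]]'|k 0 3 && python3 -m creep '[[[0,-0.6,0,0,0],[0,0,0,0,0]]]'|k 0 3 && python3 -m creep '[[[0,-0.6,0,0,0],[0,0,0,0,0]]]'|k 0 3 && python3 -m creep '[[[0,-0.6,0,0,0],[0,0,0,0,0]]]'|k 0 3 && python3 -m creep '[[[0,-0.6,0,0,0],[0,0,0,0,0]]]'|k 0 3 && python3 -m creep '[[[0,-0.6,0,0,0],[0,0,0,0,0]]]'|k 0 3 && python3 -m creep '[[[0,-0.6,0,0,0],[0,0,0,0,0]]]'|k 0 3
```

```text
20.55 [0.58, -0.1154, 0.0276] [0.8, -0.3, -0.4] 0.0001
20.75 [0.5806, -0.1154, 0.0277] [-0.3, 0.1, -0.7] 0.0001
20.95 [0.581, -0.1153, 0.0276] [-0.4, 0.0, 1.3] 0.0001
21.15 [0.5812, -0.1153, 0.0275] [-2.9, -1.1, 1.1] -0.0006
21.35 [0.5814, -0.1153, 0.0274] [-6.1, -0.1, 2.5] -0.0
```

```bash
k(){ python3 chk.py $1 $2; }
python3 -m creep '[[[0,3,0,0,0],[0,0,0,-30,0],[0,0,0,-30,0],[0,-21,-34,0,0],[0,-21,-34,0,0]]]' |k 2 6; python3 -m creep '[[[0,0,0,0,0],[0,0,0,35,0],[0,0,0,20,0],[0,0,0,0,0],[0,0,0,0,0]]]' |k 2 5 && python3 -m creep '[[[0,0,0,3,0],[0,0,0,2,0],[0,0,0,0,0],[0,0,0,0,0]]]' |k 2 3 && python3 -m creep '[[[0,0,1.5,0,0],[0,0,1.5,0,0],[0,0,0,0,0]]]'|k 1 3 && python3 -m creep '[[[0,0,0.6,0,0],[0,0,0,0,0]]]'|k 1 3 && python3 -m creep '[[[0,0,0.6,0,0],[0,0,0,0,0]]]'|k 1 3 && python3 -m creep '[[[0,0,0.6,0,0],[0,0,0,0,0]]]'|k 1 3 && python3 -m creep '[[[0,0,0.6,0,0],[0,0,0,0,0]]]'|k 1 3 && python3 -m creep '[[[0,0,0.6,0,0],[0,0,0,0,0]]]'|k 1 3 && python3 -m creep '[[[0,0,0.6,0,0],[0,0,0,0,0]]]'|k 1 3 && python3 -m creep '[[[0,0,0.6,0,0],[0,0,0,0,0]]]'|k 1 3
```

```text
21.85 [0.6264, -0.1818, 0.09] [0.5, -0.2, 0.1] 0.0
22.35 [0.6242, -0.1809, 0.0324] [-0.2, -0.9, 0.7] -0.0
22.75 [0.6247, -0.1814, 0.0283] [0.2, 0.5, -0.4] -0.0001
23.05 [0.6242, -0.1782, 0.0277] [-0.1, 0.1, -0.5] -0.0003
23.25 [0.6242, -0.1777, 0.0276] [0.1, 0.1, -0.1] 0.0001
23.45 [0.6242, -0.1772, 0.0276] [0.2, 0.5, 0.2] 0.0
23.65 [0.6241, -0.1766, 0.0276] [-0.5, -0.4, 0.1] 0.0003
23.85 [0.6241, -0.1759, 0.0276] [0.2, -0.4, 0.9] -0.0001
24.05 [0.6241, -0.1753, 0.0276] [0.5, -0.1, 0.3] -0.0
24.25 [0.6241, -0.1747, 0.0276] [1.0, -0.1, -0.1] -0.0005
24.45 [0.624, -0.1742, 0.0276] [0.8, 0.0, -0.4] -0.0
```

```bash
k(){ python3 chk.py $1 $2; }
python3 -m creep '[[[0,0,0.6,0,0],[0,0,0,0,0]]]'|k 1 3 && python3 -m creep '[[[0,0,0.6,0,0],[0,0,0,0,0]]]'|k 1 3 && python3 -m creep '[[[0,0,0.6,0,0],[0,0,0,0,0]]]'|k 1 3 && python3 -m creep '[[[0,0,0.6,0,0],[0,0,0,0,0]]]'|k 1 3 && python3 -m creep '[[[0,0,0.6,0,0],[0,0,0,0,0]]]'|k 1 3 && python3 -m creep '[[[0,0,0.6,0,0],[0,0,0,0,0]]]'|k 1 3 && python3 -m creep '[[[0,0,0.6,0,0],[0,0,0,0,0]]]'|k 1 3 && python3 -m creep '[[[0,0,0.6,0,0],[0,0,0,0,0]]]'|k 1 3 && python3 -m creep '[[[0,0,0.6,0,0],[0,0,0,0,0]]]'|k 1 3 && python3 -m creep '[[[0,0,0.6,0,0],[0,0,0,0,0]]]'|k 1 3
```

```text
24.65 [0.624, -0.1735, 0.0276] [-0.0, 0.6, 1.3] 0.0001
24.85 [0.624, -0.1729, 0.0276] [0.3, -0.9, 0.4] -0.0001
25.05 [0.624, -0.1723, 0.0276] [0.6, -0.5, -0.2] -0.0001
25.25 [0.6239, -0.1717, 0.0276] [0.2, -0.1, -0.0] 0.0001
25.45 [0.6239, -0.1711, 0.0276] [0.3, 0.7, 0.4] -0.0
25.65 [0.6239, -0.1705, 0.0276] [-0.1, -0.1, -0.3] 0.0
25.85 [0.6239, -0.1699, 0.0276] [0.3, -0.9, -0.7] 0.0
26.05 [0.6238, -0.1693, 0.0276] [0.8, -0.4, 0.2] -0.0
26.25 [0.6238, -0.1687, 0.0276] [-0.2, -0.7, -1.0] -0.0001
26.45 [0.6238, -0.1681, 0.0276] [0.4, -0.4, -0.7] -0.0004
```

```bash
k(){ python3 chk.py $1 $2; }
python3 -m creep '[[[0,0,0.6,0,0],[0,0,0,0,0]]]'|k 1 3 && python3 -m creep '[[[0,0,0.6,0,0],[0,0,0,0,0]]]'|k 1 3 && python3 -m creep '[[[0,0,0.6,0,0],[0,0,0,0,0]]]'|k 1 3 && python3 -m creep '[[[0,0,0.6,0,0],[0,0,0,0,0]]]'|k 1 3 && python3 -m creep '[[[0,0,0.6,0,0],[0,0,0,0,0]]]'|k 1 3 && python3 -m creep '[[[0,0,0.6,0,0],[0,0,0,0,0]]]'|k 1 3 && python3 -m creep '[[[0,0,0.6,0,0],[0,0,0,0,0]]]'|k 1 3
```

```text
26.65 [0.6237, -0.1675, 0.0276] [-0.2, 0.2, 0.2] -0.0
26.85 [0.6237, -0.1669, 0.0276] [-0.3, 0.4, -0.4] -0.0002
27.05 [0.6237, -0.1664, 0.0276] [-0.1, -0.4, 0.0] 0.0001
27.25 [0.6237, -0.1661, 0.0276] [0.0, -1.5, -1.0] -0.0003
27.45 [0.6237, -0.166, 0.0277] [-0.1, -4.5, -1.2] -0.0001
```

```bash
k(){ python3 chk.py $1 $2; }
python3 -m creep '[[[0,0,-3,0,0],[0,0,0,-35,0],[0,0,0,-30,0],[0,40,6.7,0,0],[0,40,6.7,0,0]]]' |k 2 6; python3 -m creep '[[[0,40,6.7,0,0],[0,0,0,0,0],[0,0,0,30,0],[0,0,0,17,0],[0,0,0,0,0]]]' |k 2 5
python3 - <<'E'
from h import *
im,d,W=wrist("w6"); post(W)
cv2.imwrite("pics/w6.png",cv2.resize(im[100:400,150:500,::-1].astype(np.uint8),None,fx=2,fy=2))
E
```

```text
27.95 [0.544, -0.1583, 0.0946] [-0.9, -0.2, -0.6] 0.0003
28.45 [0.5015, -0.1525, 0.0432] [-0.3, 0.2, -0.0] 0.0002
post? [283 260  64  24 809] [ 0.4928 -0.1549  0.058 ]
post? [309 326  11  21 174] [ 0.5246 -0.1535  0.0609]
```

View pics/w6.png

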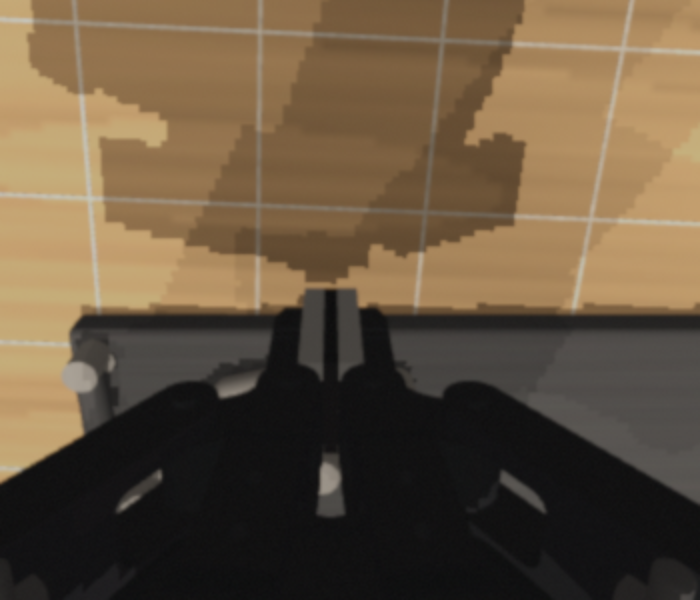

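The post shows through the finger slit at (330,480), straight ahead of the fingers. Now I tip the clip in along its arc.

```bash
k(){ python3 chk.py $1 $2; }
python3 -m creep '[[[0,-3,0,0,0],[0,-2,0,0,0],[0,-2.7,2.1,0,0],[0,-2.7,2.1,0,0]]]' |k 0 30 && python3 -m creep '[[[0,-2.9,1.8,0,0],[0,-2.9,1.8,0,0],[0,-3,1.5,0,0]]]' |k 0 30 &&  python3 -m creep '[[[0,-3,1.5,0,0],[0,-3.2,1.2,0,0],[0,-3.2,1.2,0,0]]]' |k 0 30 && python3 -m creep '[[[0,-3.2,0.9,0,0],[0,-3.2,0.9,0,0],[0,0,0,0,0]]]' |k 0 30
```

```text
28.9 [0.5129, -0.1496, 0.0464] [-5.0, -2.1, 4.3] 0.0002
29.2 [0.5211, -0.1433, 0.0462] [-5.5, 1.7, 3.9] -0.0001
29.5 [0.5305, -0.1384, 0.0458] [-4.5, 1.2, 0.7] -0.0001
29.8 [0.5385, -0.1373, 0.0462] [0.9, 0.5, -0.3] -0.0005
```

```bash
python3 -m creep '[[[0,8,0,0,0],[0,0,0,-40,0],[0,0,0,-45,0],[0,-40,0,-40,0],[0,-40,0,0,0]]]' |python3 chk.py 0 30; python3 -m creep '[[[0,0,25,0,0],[0,0,0,0,0],[0,0,0,0,0]]]' |python3 chk.py 0 30
python3 - <<'E'
from h import *
im,d,W=wrist("w7"); post(W)
cv2.imwrite("pics/w7.png",cv2.resize(im[100:350,170:470,::-1].astype(np.uint8),None,fx=2.4,fy=2.4))
near=(abs(W[...,0]-.622)<.07)&(abs(W[...,1]+.115)<.08)
b=near&(im[...,2]>im[...,0]+25)
print("board",rect(W,cv2.morphologyEx(b.astype(np.uint8),cv2.MORPH_CLOSE,np.ones((9,9)))))
E
```

```text
30.3 [0.6082, -0.1355, 0.1742] [0.2, -0.3, 0.9] -0.0003
30.6 [0.6029, -0.109, 0.1657] [0.6, -0.7, 0.5] -0.0
post? [277 151  13  13 133] [ 0.5652 -0.1372  0.0595]
board [ 621.9 -116.1   92.1   65.6   92.5]
```

View pics/w7.png

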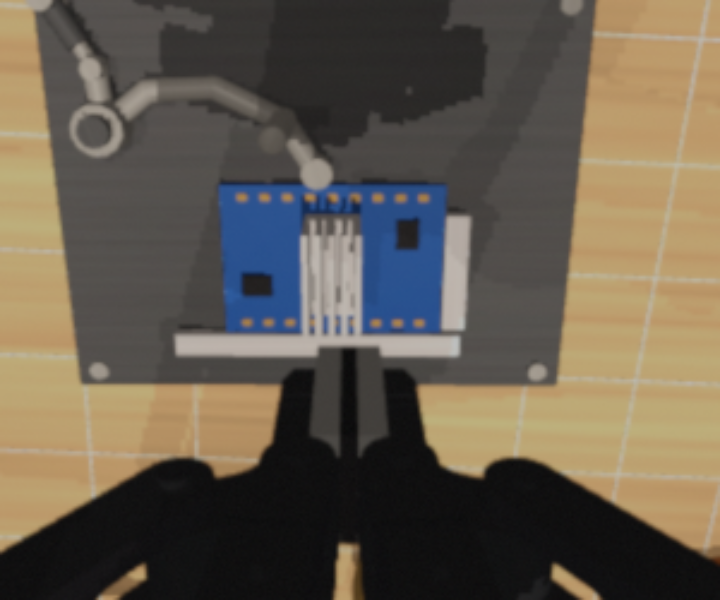

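The clip nose at (317,173) bears on the board's free side, with the clip at about 0.26 rad, and the board is flush against both rail and stop.

```bash
python3 -c "
from rig import robot
print(robot.sign_off())"
```

```text
the job is handed in; nothing more can be done
None
```

The board sits flush against the rail and the end stop, felt by contact with at most about 8 N sideways and 9 N downward. The clip has sprung onto it at about 0.26 rad, nothing else on the bench was moved, and I handed the job in at about 31 s.

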